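Close a frame corner on the bench joiner and fire it

TASK

On the joining fixture, slide the loose rail up until its end closes tight against the stile, square, with its long edge along the fence so that the corner is flush, and leave the stile where it lies against its stop. Only when the joint is closed, swing the sprung lever all the way to its stop to drive the fastener, then let it spring back. Leave the joint closed and the other things on the bench undisturbed.

Things in the scene. Friction and masses are not known exactly. Their poses are not given: they have to be found in the camera images.
- bed: fixed plywood-topped bed, top 40 mm above the bench. Origin on the bench; spans x -130 to 120, y -205 to 215 mm. x points to the fence (away from the robot), y to the end stop and lever. Low dark wood fence along y (y -185 to 150), working face at x = 55 mm; end stop's working face at y = 130 mm; both 20 mm wide, 14 mm above the bed. A steel driver slot lies under the joint at x 25, y 70.
- stile: the neighbour: a plain brown wooden piece 150 x 60 x 22 mm (its x, y, z), lying loose on the bed against fence (its +x end) and end stop (its +y edge). Origin at the centre of its underside, axes as the bed's. The rail must butt against its -y edge, flush with its +x end.
- rail: the loose piece to push: a plain brown wooden piece 60 x 150 x 22 mm (its x, y, z), lying on the bed askew, away from fence and stile. Origin at the centre of its underside; +y points along its length to the end that must meet the stile, +x to the long edge that must lie along the fence. When home its origin lies at x 25, y -5 mm of the bed.
- rail_corner_far (a point): corner of the rail's stile-side end, fence side, at half thickness: (30, 75, 11) mm in the rail's frame.
- rail_corner_near (a point): corner of the rail's stile-side end, robot side, at half thickness: (-30, 75, 11) mm in the rail's frame.
- lever (a joint): the joiner's sprung lever, swinging level (about a vertical pivot): 0 rad at rest, 1.1 rad at its stop; it springs back to 0 when let go. It grows as the post is pulled towards the robot (counter-clockwise seen from above). About 8 N at the post near the stop.
- lever_pivot (a point): the lever's pivot axis, at (0, 183, 65) mm in the bed's frame; at rest the arm points 0.45 rad from the bed's +y towards its +x.
- lever_post (a point): on the axis of the upright black round post at the lever's free end, 97 mm from the pivot: 16 mm thick, standing from 68 to 126 mm above the bench; this point is 105 mm above the bench. The flat steel arm under it is 12 mm wide, 68 to 76 mm above the bench.
- sanding_block: grey sanding block 34 x 60 x 30 mm standing on the bed near the robot-side edge; leave alone. Origin at the centre of its underside.
- finish_jar: amber glass jar, 64 mm across, 62 mm high, on the bench beyond the fence; leave alone. Origin under its centre.
- tape_roll: paper tape roll, 90 mm across, 24 mm high, on the bench to the right; leave alone. Origin under its centre.
- glue_bottle: white glue bottle, 54 mm across, 150 mm high, on the bench to the right; leave alone. Origin under its centre.
- offcut: pale wooden offcut 45 x 110 x 22 mm on the bench to the left beyond the lever; leave alone. Origin at the centre of its underside.
- tape_measure: grey tape measure 66 x 36 x 62 mm on the bench beyond the fixture; leave alone. Origin at the centre of its underside.
- try_square: try square with a 100 mm wooden stock (along its y) and a 150 mm steel blade (along its x), lying on the bench to the left; leave alone. Origin under the centre of the stock.
Not all that is in view belongs to the job. Leave any blue or purple look-alike of the stile alone. Leave any turquoise look-alike of the rail alone.

How it is judged (in metres and radians):
On the way, in this order (a step that is already met when the one before it is completed fails the run):
1. the rail is butted against the stile, flush and square (y of each of rail_corner_near, rail_corner_far in the frame of stile above -0.032 m and x of rail_corner_far in the frame of stile between 0.0725 and 0.0775 m and z of rail_corner_far in the frame of stile between 0.008 and 0.014 m and angle between the y axis of rail and the y axis of stile, either way round below 0.025 rad and distance of stile from where it was at the start of the episode below 0.004 m), for 0.2 s.
2. the lever is swung to its stop (value of joint lever above 1.03 rad), for 0.1 s.
At the end, for the whole second after the job is handed in: The rail lies flat on the bed with both corners of its end within 2 mm of the stile's edge, its fence-side edge flush with the stile's end within 2.5 mm, square within 0.025 rad; the stile has moved less than 4 mm; the lever has sprung back below 0.08 rad; both pieces at rest (all of step 1 and value of joint lever below 0.08 rad and linear speed of each of rail, stile below 0.01 m/s); the robot touches nothing.
It fails at once if the lever swung past 0.5 rad while the joint was open by more than 4 mm (value of joint lever above 0.5 rad and not (y of each of rail_corner_near, rail_corner_far in the frame of stile above -0.034 m)).
It fails at once if another thing on the bench moved by more than 15 mm (distance of any of sanding_block, finish_jar, tape_roll, glue_bottle, offcut, tape_measure, try_square from where it was at the start of the episode above 0.015 m).
It also fails if it takes over 58 s, if anything falls off the work surface, if the arm or the gripper's body presses on something with over 40 N, if the wrist force passes 120 N, or if a joint passes its speed limit or range.

ROBOT

A 6-joint arm with a two-finger parallel gripper is mounted at the origin on the work surface. World frame = base frame: x ahead of the robot, y to its left, z up, the work surface at z = 0. Lengths are in m, angles in degrees, forces in N, time in s.
With the tool pointing down it reaches from about 0.3 to 0.75 m from the base axis. Payload 8.5 kg.
Tool frame: the origin (TCP) lies on the centre line of the jaws, within the pads' length; the fingertips stand 17 mm ahead of it and the grasp point (between the pads) lies 2 mm behind it (env.tip_extent is the distance from the TCP to the fingertips, in m); z points along the fingers, y is the direction in which the jaws open and shut (so a half turn about z gives the same grasp; the last joint's range is limited). The gripper opens to 85 mm and grips with 20 to 120 N. Pads are 22 mm wide; open, the fingers measure 114 mm over their backs; the gripper's body (76 mm by 85 mm) begins 54 mm behind the grasp point. The pads swing forward as they close: fully open they stand 13 mm farther back than shut.
Start: joints at [64.441, 21.807, 74.336, -0, 83.858, -12.336], TCP at [0.126, 0.535, 0.248] pointing down, gripper open.
Joint ranges: [-178.18, 178.18], [-50.72, 133.34], [12.68, 142.11], [-81.47, 261.47], [9.98, 163.14], [-165.26, 165.26]. Speed limits (degrees/s): [136.94, 136.94, 180, 180, 180, 180].

INTERFACE

Orientations are given as a 3x3 rotation matrix whose columns are the frame's x, y, z axes.
In Python, from rig import telemetry, get_image, camera_params, close_job, env gives the robot as it stands.
- The arm moves only by the tool apply_moves, never from a script. Its argument "motion" is a list of rows, each an object of numbers: "tx", "ty", "tz": the shift along the tool's x, y, z in cm; "turn": the turn about the tool's z in degrees; "jaw": the gripper's target within -1 to 1 (fully open at 1, half-way at 0, shut at -1). In form: [{"tx": .., "ty": .., "tz": .., "turn": .., "jaw": ..}, ...]. A call has 1 to 5 rows; each row is the pose to reach, as a shift and turn from the pose measured when the call began, along the tool's axes at that moment; what a row does not reach only later rows make up. A row lasts 1/12 s, in which the tool goes at most 41.7 mm and 7.16 degrees, less where a joint would pass 70% of its speed; a pose out of reach is approached as far as the arm can. A call with a gripper value outside its range is refused whole. The fingers move at their own pace and stop on an object; "squeeze" is the grip in N (left out, the last holds). Time passes only in rows, so rows that repeat a pose let the fingers close. It gives the time, the measured TCP pose, the force and the opening at its end, in the units of the state.
- telemetry.observe(): the state, without advancing time (a new reading comes with each control period).
- get_image(name): name is "side" or "top"; returns (picture, depth): 480x640x3 uint8, red, green, blue; 480x640 float32, m along the optical axis (not along the pixel's ray), 0 where there is no reading.
- camera_params(name): a dict with "fx", "fy", "cx", "cy" (pixels), "D" ([k1, k2, p1, p2, k3] as OpenCV has them; the pictures are not rectified), "rvec" (rotation vector, rad) and "tvec" (3), from world to camera coordinates, as OpenCV has them. Camera axes: x right, y down, z forward; pixel columns grow to the right and rows downward; lengths in m; the calibration is good to about 2 mm. A picture is of the moment at which its call begins. camera_params takes no time and is no camera call.
- close_job(): hands the job in, once; it reports no verdict.
The state is a dict: "time_s": time; "q": joint angles; "qvel": joint speeds; "joint_efforts": joint torques, N m; "position": TCP position; "tool_rot": TCP orientation; "ft_force": force on the tool from outside, world axes, zero at the start; "wrist_torque": the same for the moment, N m; "grip_width": finger opening in m.
Only numpy, scipy, OpenCV 4.12 (cv2) and the standard library are available. Lean on these libraries where they do the work, as an engineer would, in place of code of your own. Each camera call takes 0.05 s, during which the arm holds its last target. There are 200 camera calls.

## Working session

There is one attempt and no reset: what is moved stays moved. The work goes in short steps, Python scripts to look and compute and a tool call to move; the robot and the scene stay as the last step left them, time stands still between calls to the robot, and variables do not carry over. Pictures are saved under pics/ and viewed, about 8 in all and at most 12, crops included, and the job is handed in when it is done.

Besides the shell and the picture viewer there is one more tool, called after "Call:" by a JSON object that holds its "api" and its "payload", one argument or row to a line. apply_moves: Moves the arm, as the interface text tells. Its arguments: {"type":"object","properties":{"motion":{"type":"array"},"squeeze":{"type":"number"}},"required":["motion"]}

```bash
mkdir -p pics; ls; cat > h.py <<'E'
import numpy as np,cv2
from rig import telemetry,get_image,camera_params,close_job,env
def cam(n):
    c=camera_params(n);K=np.array([[c['fx'],0,c['cx']],[0,c['fy'],c['cy']],[0,0,1.]])
    return K,np.array(c['D'],float),cv2.Rodrigues(np.array(c['rvec'],float))[0],np.array(c['tvec'],float).ravel()
def onplane(n,px,z):
    K,D,R,t=cam(n);px=np.array(px,float).reshape(-1,1,2)
    u=cv2.undistortPoints(px,K,D).reshape(-1,2);d=np.c_[u,np.ones(len(u))]@R;o=-R.T@t
    return o+d*((z-o[2])/d[:,2])[:,None]
def cloud(n,depth):
    K,D,R,t=cam(n);v,u=np.mgrid[:480,:640]
    p=cv2.undistortPoints(np.stack([u,v],-1).reshape(-1,1,2).astype(float),K,D).reshape(480,640,2)
    P=np.dstack([p*depth[...,None],depth]);return (P-t)@R
def proj(n,P):
    K,D,R,t=cam(n);return cv2.projectPoints(np.array(P,float).reshape(-1,1,3),R,t,K,D)[0].reshape(-1,2)
def snap(n,tag):
    im,d=get_image(n);cv2.imwrite(f'pics/{tag}.png',im[...,::-1]);np.savez(f'pics/{tag}.npz',im=im,d=d);return im,d
E
python3 - <<'E'
from h import *
for n in('top','side'): 
    snap(n,n+'0');K,D,R,t=cam(n);print(n,-R.T@t,R[2])
print(telemetry.observe())
E
```

```text
pics
top [0.34498817 0.01711274 1.16127782] [ 0.18626522  0.00680197 -0.98247595]
side [-0.27865902 -0.83476786  0.77439076] [ 0.58329781  0.63738518 -0.50349161]
{'time_s': 0.1, 'q': array([ 6.44394911e+01,  2.18401904e+01,  7.43770821e+01, -3.07787011e-04,
        8.38581866e+01, -1.23359301e+01]), 'qvel': array([ 0.02457418, -0.18424721, -0.11096085, -0.02147115,  0.03215326,
       -0.01606527]), 'joint_efforts': array([ 4.07148676e-03, -4.49224663e+01, -2.31655043e+01, -2.06376671e-04,
        3.72361246e-03,  3.87814794e-05]), 'position': array([0.12573012, 0.53520946, 0.24776441]), 'tool_rot': array([[-9.73480910e-01,  2.28767570e-01, -5.63423480e-04],
       [ 2.28768097e-01,  9.73480221e-01, -1.19041748e-03],
       [ 2.76152699e-04, -1.28774201e-03, -9.99999133e-01]]), 'ft_force': array([-0.17856246,  0.58803849,  0.33207731]), 'wrist_torque': array([-0.05186069,  0.02048074, -0.02392242]), 'grip_width': 0.08501169410686998}
```

View pics/top0.png

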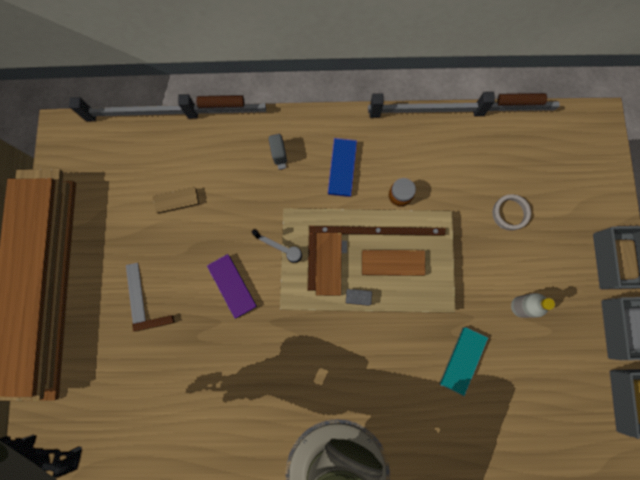

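View pics/side0.png

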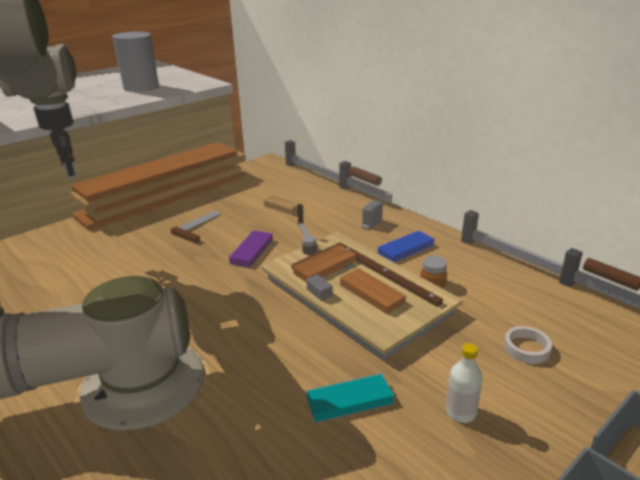

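The top view shows the brown stile at (328,264), the brown rail at (393,263), the lever post at (256,233), and the sanding block at (359,297). The turquoise (465,360), blue (342,167) and purple (232,286) pieces are look-alikes. The two brown pieces on the bed fit the description. I'll measure them and confirm with a crop.

```bash
cat >> h.py <<'E'
def rect(P):
    (c,s,a)=cv2.minAreaRect((P[:,:2]*1000).astype(np.float32));return np.round(c,1),np.round(s,1),round(a,2)
def measure(im,d,verbose=True):
    P=cloud('top',d);hsv=cv2.cvtColor(im,cv2.COLOR_RGB2HSV)
    return P,hsv
E
python3 - <<'E'
from h import *
z=np.load('pics/top0.npz');im,d=z['im'],z['d'];P,hsv=measure(im,d)
for q in [(328,264),(393,263),(359,297),(300,300),(420,295),(256,233),(380,231),(312,260)]: print(q,hsv[q[1],q[0]],P[q[1],q[0]].round(4))
c=cv2.resize(im[195:325,225:475],None,fx=3.2,fy=3.2,interpolation=cv2.INTER_CUBIC);cv2.imwrite('pics/crop0.png',c[...,::-1])
E
```

```text
(328, 264) [ 13 160 110] [0.487  0.0122 0.0616]
(393, 263) [ 14 163 114] [ 0.4865 -0.1431  0.0622]
(359, 297) [105   6  86] [ 0.4067 -0.0588  0.0707]
(300, 300) [ 20  99 137] [0.4038 0.0812 0.0388]
(420, 295) [ 21 100 130] [ 0.4107 -0.2082  0.0388]
(256, 233) [120  48  16] [0.5532 0.176  0.1242]
(380, 231) [ 9 79 74] [ 0.5666 -0.116   0.0546]
(312, 260) [ 13 179  67] [0.4983 0.0506 0.0541]
```

View pics/crop0.png

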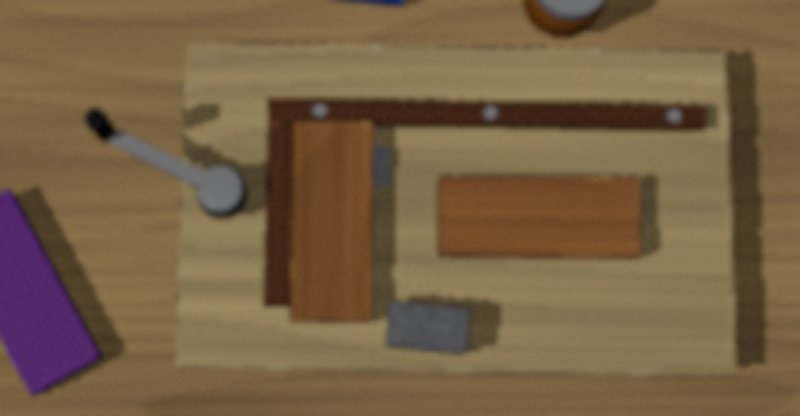

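```bash
cat >> h.py <<'E'
def blob(im,d,lo=0.058,hi=0.066,U=4,satmin=120,vmin=80,region=None):
    big=cv2.resize(im,None,fx=U,fy=U,interpolation=cv2.INTER_CUBIC);h=cv2.cvtColor(big,cv2.COLOR_RGB2HSV)
    m=((h[...,0]>8)&(h[...,0]<18)&(h[...,1]>satmin)&(h[...,2]>vmin)).astype(np.uint8)
    x0,y0,x1,y1=region;k=np.zeros_like(m);k[y0*U:y1*U,x0*U:x1*U]=1;m=cv2.morphologyEx(m*k,cv2.MORPH_OPEN,np.ones((7,7)))
    n,l,s,_=cv2.connectedComponentsWithStats(m);out=[]
    for i in range(1,n):
        if s[i,4]<300*U*U: continue
        c=max(cv2.findContours((l==i).astype(np.uint8),cv2.RETR_EXTERNAL,cv2.CHAIN_APPROX_NONE)[0],key=len).reshape(-1,2)
        Q=onplane('top',(c+.5)/U-.5,.062)[:,:2]*1000
        # edges by line fit after minAreaRect
        B=cv2.boxPoints(cv2.minAreaRect(Q.astype(np.float32)));L=[]
        for j in range(4):
            a,b=B[j],B[(j+1)%4];e=(b-a);ln=np.linalg.norm(e);e/=ln;nn=np.array([-e[1],e[0]])
            r=Q-a;t=r@e;dd=abs(r@nn);q=Q[(dd<5)&(t>.12*ln)&(t<.88*ln)]
            vx,vy,px,py=cv2.fitLine(q.astype(np.float32),cv2.DIST_HUBER,0,.01,.01).ravel();L.append((vx,vy,px,py))
        C=[]
        for j in range(4):
            v,w=L[j],L[(j+1)%4];A=np.array([[v[0],-w[0]],[v[1],-w[1]]]);s_=np.linalg.solve(A,[w[2]-v[2],w[3]-v[3]]);C.append([v[2]+s_[0]*v[0],v[3]+s_[0]*v[1]])
        out.append((np.array(C),[round(float(np.degrees(np.arctan2(v[1],v[0]))),2) for v in L]))
    return out
E
python3 - <<'E'
from h import *
z=np.load('pics/top0.npz');im,d=z['im'],z['d'];P,hsv=measure(im,d)
for vm in (80,70):
  for C,a in blob(im,d,region=(305,225,440,305),vmin=vm): print(C.round(1).tolist(),a,C.mean(0).round(1))
# bed edges by depth
m=(P[...,2]>.033)&(P[...,2]<.046);k=np.zeros_like(m);k[195:325,270:475]=1
print('bed',rect(P[m&k]))
m=(P[...,2]>.066)&(P[...,2]<.075);k[:]=0;k[285:310,340:380]=1;print('sand',rect(P[m&k]))
m=(P[...,2]>.11);k[:]=0;k[220:245,245:270]=1;print('post',rect(P[m&k]),(m&k).sum())
E
```

```text
[[564.2000122070312, -19.700000762939453], [564.5, 38.70000076293945], [414.0, 44.900001525878906], [412.8999938964844, -17.899999618530273]] [-0.69, 89.69, -2.35, 89.02] [488.9  11.5]
[[517.7999877929688, -221.39999389648438], [521.0, -67.80000305175781], [459.6000061035156, -66.9000015258789], [455.79998779296875, -218.3000030517578]] [-2.83, 88.8, -0.84, 88.56] [ 488.6 -143.6]
[[565.2999877929688, -20.299999237060547], [565.5, 39.29999923706055], [414.0, 46.900001525878906], [412.8999938964844, -17.700000762939453]] [-0.97, 89.79, -2.88, 89.03] [489.4  12.1]
[[517.7999877929688, -221.39999389648438], [521.0, -67.80000305175781], [459.6000061035156, -66.9000015258789], [455.79998779296875, -218.3000030517578]] [-2.83, 88.8, -0.84, 88.56] [ 488.6 -143.6]
bed (array([520.8, -85. ]), array([421.8, 289.9]), 88.0)
sand (array([408. , -58.4]), array([60.1, 33.9]), 82.74)
post (array([455.9,  97.8]), array([273.9,  13.6]), 38.89) 48
```

```bash
python3 - <<'E'
from h import *
z=np.load('pics/top0.npz');im,d=z['im'],z['d'];P,hsv=measure(im,d)
# bed right/left/near/far edges from depth jumps (subpixel-less), fit lines
m=((P[...,2]>.03)).astype(np.uint8)
rows=range(220,300);r=[max(u for u in range(400,480) if m[v,u]) for v in rows]
q=onplane('top',[(u+.5,v) for u,v in zip(r,rows)],.04);f=np.polyfit(q[:,0],q[:,1],1);print('right edge angle',np.degrees(np.arctan(-f[0])) ,'(=-yaw..)',q.mean(0))
cols=range(300,450)
for nm,fn in (('near',lambda u:max(v for v in range(270,330) if m[v,u])+.5),('far',lambda u:min(v for v in range(195,235) if m[v,u])-.5)):
    q=onplane('top',[(u,fn(u)) for u in cols],.04);f=np.polyfit(q[:,1],q[:,0],1);print(nm,'yaw',-np.degrees(np.arctan(f[0])),q.mean(0))
g=(hsv[...,2]<90)&(hsv[...,1]>60)&(P[...,2]>.049)&(P[...,2]<.058);k=np.zeros_like(g);k[222:240,318:446]=1;print('fence',rect(P[g&k]),P[g&k].mean(0))
pm=(P[...,2]>.10)&(P[...,2]<.135);k[:]=0;k[222:245,240:272]=1;v,u=np.where(pm&k);print('post px',u.mean(),v.mean(),len(u),P[pm&k].mean(0))
v,u=np.where((hsv[...,2]<45)&k);print(u.mean(),v.mean(),len(u))
th=np.radians(-1.3);R=np.array([[np.cos(th),-np.sin(th)],[np.sin(th),np.cos(th)]])
bo=np.array([489.,11.5])-R@[-20,100];pv=bo+R@[0,183];a=[pv+97*(R@[np.sin(.45-t),np.cos(.45-t)]) for t in (0,.55,1.1)]
print('bed',bo,'pivot',pv,'post',a,'px',proj('top',[[*a[0]/1000,.126],[*pv/1000,.076]]),'home',bo+R@[25,-5])
E
```

```text
right edge angle 3.3704254146438712 (=-yaw..) [ 0.49572381 -0.2975283   0.04      ]
near yaw -1.9005096985555634 [ 0.37437944 -0.09700175  0.04      ]
far yaw 0.13249808477964314 [ 0.63254322 -0.10660954  0.04      ]
fence (array([ 568.8, -120.1]), array([310.8,  19.2]), 88.01) [ 0.56864472 -0.12120513  0.05408462]
post px 255.19230769230768 232.17307692307693 52 [0.55570849 0.17828181 0.12120364]
256.0769230769231 233.71794871794873 39
bed [506.72611883 -88.9280076 ] pivot [510.87790087  94.0248899 ] post [array([555.04028609, 180.38856127]), array([503.38622915, 190.73515231]), array([453.94184796, 172.55695901])] px [[253.96016968 232.07471968]
 [293.35160651 253.80537555]] home [531.60624739 -94.49390399]
```

Call:
{"api": "apply_moves", "payload": {
  "motion": [
    {"tx":-2.6,"ty":-3.2,"tz":0,"turn":-4,"jaw":0.2},
    {"tx":-5.2,"ty":-6.4,"tz":0,"turn":-8,"jaw":0.2},
    {"tx":-7.8,"ty":-9.6,"tz":0,"turn":-12,"jaw":0.2},
    {"tx":-10.4,"ty":-12.8,"tz":0,"turn":-12,"jaw":0.2},
    {"tx":-13,"ty":-16,"tz":0,"turn":-12,"jaw":0.2}
  ]
}}

```text
time_s: 0.52
position: [0.2157, 0.3479, 0.2477]
tool_rot: [[-1.0, 0.02, -0.001], [0.02, 1.0, -0.002], [0.001, -0.002, -1.0]]
ft_force: [0.9, 0.0, 0.1]
grip_width: 0.0509
```

Call:
{"api": "apply_moves", "payload": {
  "motion": [
    {"tx":-1.9,"ty":-3.7,"tz":0,"turn":0,"jaw":0.2},
    {"tx":-3.8,"ty":-7.4,"tz":0,"turn":0,"jaw":0.2},
    {"tx":-5.6,"ty":-11.1,"tz":0,"turn":0,"jaw":0.2},
    {"tx":-7.5,"ty":-14.8,"tz":0,"turn":0,"jaw":0.2},
    {"tx":-9.4,"ty":-18.5,"tz":0,"turn":0,"jaw":0.2}
  ]
}}

```text
time_s: 0.93
position: [0.3056, 0.1599, 0.2479]
tool_rot: [[-1.0, 0.02, -0.001], [0.02, 1.0, -0.001], [0.001, -0.002, -1.0]]
ft_force: [1.4, 1.3, -0.8]
grip_width: 0.0512
```

Call:
{"api": "apply_moves", "payload": {
  "motion": [
    {"tx":-1.9,"ty":-3.7,"tz":0,"turn":0,"jaw":0.2},
    {"tx":-3.8,"ty":-7.4,"tz":0,"turn":0,"jaw":0.2},
    {"tx":-5.6,"ty":-11.1,"tz":0,"turn":0,"jaw":0.2},
    {"tx":-7.5,"ty":-14.8,"tz":0,"turn":0,"jaw":0.2},
    {"tx":-9.4,"ty":-18.5,"tz":0,"turn":0,"jaw":0.2}
  ]
}}

```text
time_s: 1.35
position: [0.3957, -0.0283, 0.2481]
tool_rot: [[-1.0, 0.021, -0.001], [0.021, 1.0, -0.001], [0.001, -0.001, -1.0]]
ft_force: [0.6, 1.1, 0.4]
grip_width: 0.0513
```

Call:
{"api": "apply_moves", "payload": {
  "motion": [
    {"tx":-1.4,"ty":-4,"tz":0,"turn":0,"jaw":0.2},
    {"tx":-2.8,"ty":-8,"tz":0,"turn":0,"jaw":0.2},
    {"tx":-4.2,"ty":-12.1,"tz":2,"turn":0.5,"jaw":0.2},
    {"tx":-4.2,"ty":-12.1,"tz":6,"turn":0.5,"jaw":0.2},
    {"tx":-4.2,"ty":-12.1,"tz":10,"turn":0.5,"jaw":0.2}
  ]
}}

```text
time_s: 1.77
position: [0.4362, -0.1533, 0.1485]
tool_rot: [[-0.999, 0.033, 0.003], [0.033, 0.999, -0.004], [-0.003, -0.004, -1.0]]
ft_force: [1.2, -0.7, -1.7]
grip_width: 0.0514
```

Call:
{"api": "apply_moves", "payload": {
  "motion": [
    {"tx":0,"ty":0,"tz":4,"turn":0,"jaw":0.2},
    {"tx":0,"ty":0,"tz":6.0,"turn":0,"jaw":0.2},
    {"tx":0,"ty":0,"tz":8.5,"turn":0,"jaw":0.2},
    {"tx":0,"ty":0,"tz":8.5,"turn":0,"jaw":0.2}
  ]
}}

```text
time_s: 2.1
position: [0.4346, -0.1526, 0.06]
tool_rot: [[-0.999, 0.033, -0.004], [0.033, 0.999, 0.001], [0.004, 0.0, -1.0]]
ft_force: [-0.5, -0.4, -0.9]
grip_width: 0.0514
```

```bash
python3 - <<'E'
from h import *
im,d=snap('side','s1');s=telemetry.observe();print(s['position'],s['ft_force'],s['tool_rot'].round(4))
c=cv2.resize(im[230:360,250:470],None,fx=3.5,fy=3.5,interpolation=cv2.INTER_CUBIC);cv2.imwrite('pics/s1c.png',c[...,::-1])
E
```

```text
[ 0.43549619 -0.15302058  0.06214422] [-0.11934775  0.32930732  1.15453014] [[-0.9995  0.0327 -0.0014]
 [ 0.0327  0.9995 -0.0011]
 [ 0.0014 -0.0011 -1.    ]]
```

View pics/s1c.png

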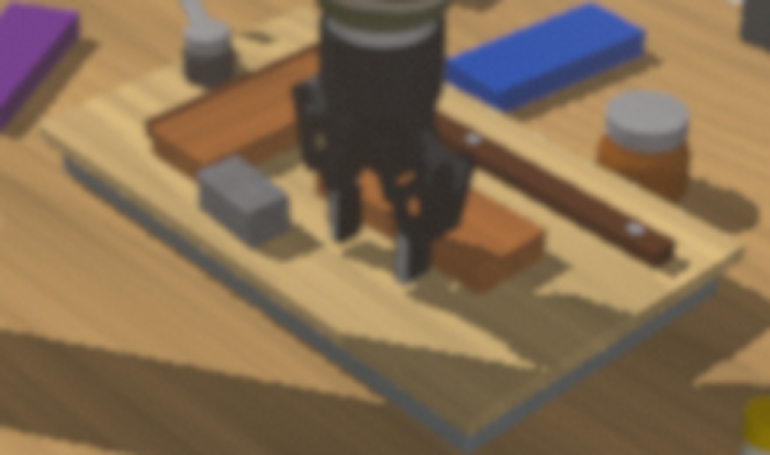

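The crop shows both fingers at about (345,215) and (410,260), on the robot side of the rail and clear of the sanding block. I'll push towards the fence.

Call:
{"api": "apply_moves", "payload": {
  "motion": [
    {"tx":-1,"ty":0,"tz":0,"turn":0,"jaw":0.2},
    {"tx":-2,"ty":0,"tz":0,"turn":0,"jaw":0.2},
    {"tx":-2.8,"ty":0,"tz":0,"turn":0,"jaw":0.2},
    {"tx":-3.6,"ty":0,"tz":0,"turn":0,"jaw":0.2},
    {"tx":-4.4,"ty":0,"tz":0,"turn":0,"jaw":0.2}
  ]
}}

```text
time_s: 2.57
position: [0.4805, -0.1545, 0.0631]
tool_rot: [[-0.999, 0.032, -0.0], [0.032, 0.999, -0.002], [0.0, -0.002, -1.0]]
ft_force: [-2.5, 0.1, 1.7]
grip_width: 0.0512
```

Call:
{"api": "apply_moves", "payload": {
  "motion": [
    {"tx":-0.3,"ty":0,"tz":0,"turn":0,"jaw":0.2},
    {"tx":-0.6,"ty":0,"tz":0,"turn":0,"jaw":0.2}
  ]
}}

```text
time_s: 2.73
position: [0.487, -0.1547, 0.0635]
tool_rot: [[-0.999, 0.032, -0.0], [0.032, 0.999, -0.002], [0.0, -0.002, -1.0]]
ft_force: [-8.7, 2.6, 6.2]
grip_width: 0.0509
```

Call:
{"api": "apply_moves", "payload": {
  "motion": [
    {"tx":-0.2,"ty":0,"tz":0,"turn":0,"jaw":0.2},
    {"tx":-0.2,"ty":0,"tz":0,"turn":0,"jaw":0.2}
  ]
}}

```text
time_s: 2.9
position: [0.4871, -0.1545, 0.0635]
tool_rot: [[-0.999, 0.032, -0.006], [0.032, 0.999, -0.001], [0.006, -0.002, -1.0]]
ft_force: [-12.1, -1.0, 6.5]
grip_width: 0.0512
```

```bash
python3 - <<'E'
from h import *
im,d=snap('side','s2');s=telemetry.observe();print(s['position'],s['ft_force'])
c=cv2.resize(im[230:360,250:470],None,fx=3.5,fy=3.5,interpolation=cv2.INTER_CUBIC);cv2.imwrite('pics/s2c.png',c[...,::-1])
E
```

```text
[ 0.4871256  -0.15452111  0.0634818 ] [-11.16104237  -1.5391118    6.47828544]
```

View pics/s2c.png

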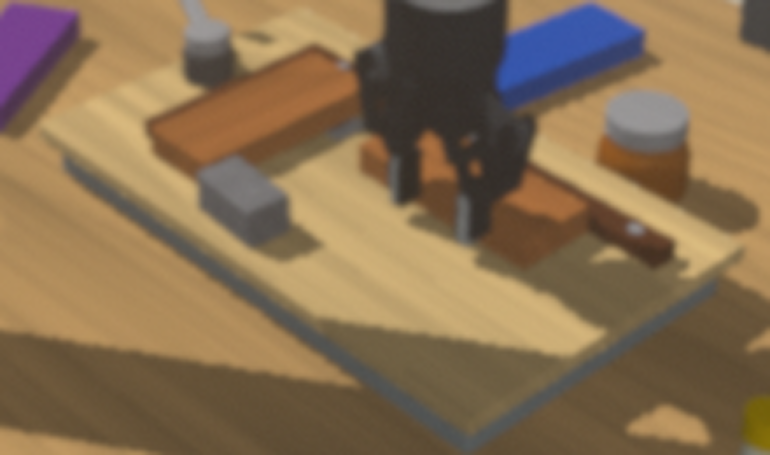

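The rail's long edge now lies against the fence (it ends by about (590,215)), with a gap still to the stile. Next I'll go round to its end.

Call:
{"api": "apply_moves", "payload": {
  "motion": [
    {"tx":1.5,"ty":0,"tz":0,"turn":0,"jaw":0.2},
    {"tx":1.5,"ty":0,"tz":-4,"turn":0,"jaw":0.2},
    {"tx":1.5,"ty":0,"tz":-6,"turn":0,"jaw":-1},
    {"tx":-0.5,"ty":-3.3,"tz":-6,"turn":0,"jaw":-1},
    {"tx":-2.5,"ty":-6.6,"tz":-6,"turn":0,"jaw":-1}
  ]
}}

```text
time_s: 3.37
position: [0.5111, -0.2214, 0.1257]
tool_rot: [[-1.0, 0.03, -0.002], [0.03, 1.0, -0.003], [0.002, -0.003, -1.0]]
ft_force: [1.0, 1.0, -0.5]
grip_width: 0.0153
```

Call:
{"api": "apply_moves", "payload": {
  "motion": [
    {"tx":-1.6,"ty":-4.0,"tz":0,"turn":0,"jaw":-1},
    {"tx":-1.6,"ty":-4.0,"tz":0,"turn":0,"jaw":-1},
    {"tx":-1.6,"ty":-4.0,"tz":0,"turn":0,"jaw":-1},
    {"tx":-1.6,"ty":-4.0,"tz":0,"turn":0,"jaw":-1}
  ]
}}

```text
time_s: 3.7
position: [0.5256, -0.2614, 0.1254]
tool_rot: [[-1.0, 0.03, -0.003], [0.03, 1.0, -0.002], [0.003, -0.002, -1.0]]
ft_force: [0.2, 0.5, -0.5]
grip_width: -0.0002
```

```bash
python3 - <<'E'
from h import *
im,d=snap('top','t2');s=telemetry.observe();print(s['position'],s['grip_width'],s['tool_rot'].round(3)[:2,:2])
for C,a in blob(im,d,region=(305,225,470,305)): print(C.round(1).tolist(),a,C.mean(0).round(1))
c=cv2.resize(im[195:325,225:475],None,fx=3.2,fy=3.2,interpolation=cv2.INTER_CUBIC);cv2.imwrite('pics/t2c.png',c[...,::-1])
E
```

```text
[ 0.52551067 -0.26089906  0.12555333] -0.00011424658134868603 [[-1.    0.03]
 [ 0.03  1.  ]]
[[564.2000122070312, -22.5], [564.5, 39.599998474121094], [560.9000244140625, 39.599998474121094], [508.5, -17.299999237060547]] [-5.31, 89.79, -0.79, 47.39] [549.5   9.8]
[[558.0, -226.39999389648438], [559.5999755859375, -70.5], [499.1000061035156, -68.5], [495.0, -200.60000610351562]] [-22.27, 89.41, -1.83, 88.24] [ 527.9 -141.5]
```

View pics/t2c.png

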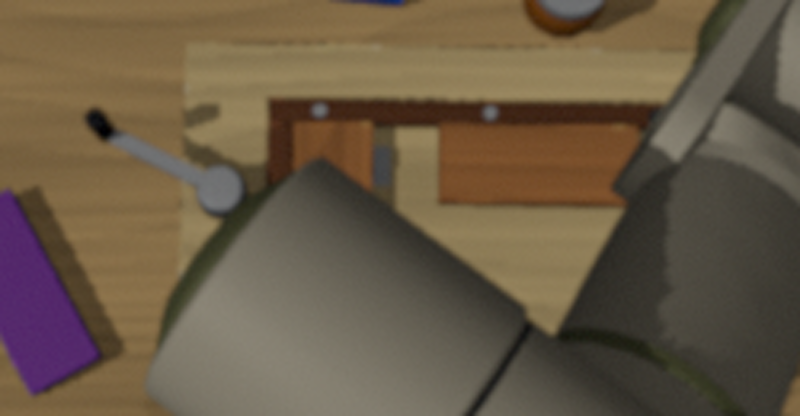

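The rail lies along the fence, with its stile-side end at crop (440,165), about 50 mm short of the stile. I'll go down and push along y.

Call:
{"api": "apply_moves", "payload": {
  "motion": [
    {"tx":0,"ty":0,"tz":3.5,"turn":0,"jaw":-1},
    {"tx":0,"ty":0,"tz":6.3,"turn":0,"jaw":-1},
    {"tx":0,"ty":0.7,"tz":6.3,"turn":0,"jaw":-1},
    {"tx":0,"ty":1.4,"tz":6.3,"turn":0,"jaw":-1},
    {"tx":0,"ty":2.1,"tz":6.3,"turn":0,"jaw":-1}
  ]
}}

```text
time_s: 4.17
position: [0.5262, -0.2388, 0.0637]
tool_rot: [[-1.0, 0.029, -0.002], [0.029, 1.0, -0.003], [0.002, -0.003, -1.0]]
ft_force: [-0.1, -0.9, -0.3]
grip_width: 0.0001
```

Call:
{"api": "apply_moves", "payload": {
  "motion": [
    {"tx":0,"ty":0.7,"tz":0,"turn":0,"jaw":-1},
    {"tx":0,"ty":1.4,"tz":0,"turn":0,"jaw":-1},
    {"tx":0,"ty":2.1,"tz":0,"turn":0,"jaw":-1},
    {"tx":0,"ty":2.8,"tz":0,"turn":0,"jaw":-1},
    {"tx":0,"ty":3.5,"tz":0,"turn":0,"jaw":-1}
  ]
}}

```text
time_s: 4.58
position: [0.5276, -0.2034, 0.0643]
tool_rot: [[-1.0, 0.029, -0.001], [0.029, 1.0, -0.004], [0.001, -0.004, -1.0]]
ft_force: [-0.4, -2.5, 2.6]
grip_width: 0.0003
```

Call:
{"api": "apply_moves", "payload": {
  "motion": [
    {"tx":0,"ty":0.4,"tz":0,"turn":0,"jaw":-1},
    {"tx":0,"ty":0.8,"tz":0,"turn":0,"jaw":-1},
    {"tx":0,"ty":1.2,"tz":0,"turn":0,"jaw":-1}
  ]
}}

```text
time_s: 4.83
position: [0.528, -0.1911, 0.0643]
tool_rot: [[-1.0, 0.029, -0.001], [0.029, 1.0, -0.004], [0.001, -0.004, -1.0]]
ft_force: [-1.0, -3.0, 2.0]
grip_width: 0.0003
```

Still sliding at about 3 N, so I'll continue in small steps.

Call:
{"api": "apply_moves", "payload": {
  "motion": [
    {"tx":0,"ty":0.2,"tz":0,"turn":0,"jaw":-1},
    {"tx":0,"ty":0.4,"tz":0,"turn":0,"jaw":-1}
  ]
}}

```text
time_s: 5.0
position: [0.5282, -0.187, 0.0643]
tool_rot: [[-1.0, 0.029, -0.001], [0.029, 1.0, -0.004], [0.001, -0.004, -1.0]]
ft_force: [-0.1, -2.1, 1.4]
grip_width: 0.0
```

Call:
{"api": "apply_moves", "payload": {
  "motion": [
    {"tx":0,"ty":0.15,"tz":0,"turn":0,"jaw":-1},
    {"tx":0,"ty":0.3,"tz":0,"turn":0,"jaw":-1}
  ]
}}

```text
time_s: 5.17
position: [0.5283, -0.184, 0.0643]
tool_rot: [[-1.0, 0.029, -0.001], [0.029, 1.0, -0.004], [0.0, -0.004, -1.0]]
ft_force: [-0.5, -2.8, 1.7]
grip_width: 0.0002
```

Call:
{"api": "apply_moves", "payload": {
  "motion": [
    {"tx":0,"ty":0.15,"tz":0,"turn":0,"jaw":-1},
    {"tx":0,"ty":0.3,"tz":0,"turn":0,"jaw":-1}
  ]
}}

```text
time_s: 5.33
position: [0.5285, -0.1826, 0.0644]
tool_rot: [[-1.0, 0.029, -0.0], [0.029, 1.0, -0.008], [0.0, -0.008, -1.0]]
ft_force: [-2.2, -16.7, 0.3]
grip_width: 0.0002
```

Call:
{"api": "apply_moves", "payload": {
  "motion": [
    {"tx":0,"ty":0.2,"tz":0,"turn":0,"jaw":-1},
    {"tx":0,"ty":0.2,"tz":0,"turn":0,"jaw":-1}
  ]
}}

```text
time_s: 5.5
position: [0.5286, -0.1827, 0.0646]
tool_rot: [[-1.0, 0.029, 0.0], [0.029, 1.0, -0.012], [-0.001, -0.012, -1.0]]
ft_force: [-2.2, -14.0, -0.6]
grip_width: -0.0003
```

Call:
{"api": "apply_moves", "payload": {
  "motion": [
    {"tx":0,"ty":-1,"tz":0,"turn":0,"jaw":-1},
    {"tx":0,"ty":-1.2,"tz":-3.5,"turn":0,"jaw":-1},
    {"tx":0,"ty":-1.2,"tz":-6,"turn":0,"jaw":0.2},
    {"tx":2.7,"ty":2,"tz":-6,"turn":0,"jaw":0.2},
    {"tx":5.4,"ty":5,"tz":-6,"turn":0,"jaw":0.2}
  ]
}}

```text
time_s: 5.92
position: [0.4764, -0.1308, 0.1247]
tool_rot: [[-1.0, 0.031, 0.003], [0.031, 0.999, -0.012], [-0.004, -0.012, -1.0]]
ft_force: [0.5, 1.6, -0.4]
grip_width: 0.0359
```

```bash
python3 - <<'E'
from h import *
im,d=snap('top','t3');s=telemetry.observe();print(s['position'],s['grip_width'],s['tool_rot'].round(3)[:2,:2])
for C,a in blob(im,d,region=(305,225,470,305)): print(C.round(1).tolist(),a,C.mean(0).round(1))
im2,d=snap('side','s3')
a=cv2.resize(im[205:325,270:460],(800,505),interpolation=cv2.INTER_CUBIC)
b=cv2.resize(im2[230:360,250:470],(800,473),interpolation=cv2.INTER_CUBIC)
cv2.imwrite('pics/c3.png',cv2.resize(np.vstack([a,b]),(490,600))[...,::-1])
E
```

```text
[ 0.46869407 -0.12353518  0.12273361] 0.04316727032384901 [[-1.     0.028]
 [ 0.028  1.   ]]
[[558.0, -91.5999984741211], [566.7999877929688, 40.0], [414.0, 45.29999923706055], [412.0, -73.4000015258789]] [-7.11, 86.15, -1.99, 89.02] [487.7 -19.9]
```

View pics/c3.png

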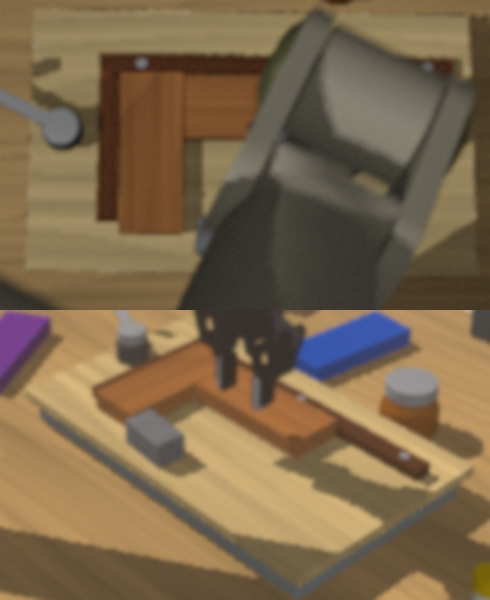

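The joint looks closed in both views (dark seam at (183,105) in the top crop). I'll seat the rail against the fence once more and then nudge the end again.

Call:
{"api": "apply_moves", "payload": {
  "motion": [
    {"tx":0,"ty":0,"tz":3,"turn":0,"jaw":0.2},
    {"tx":0,"ty":0,"tz":5.9,"turn":0,"jaw":0.2},
    {"tx":-0.7,"ty":0,"tz":5.9,"turn":0,"jaw":0.2},
    {"tx":-1.4,"ty":0,"tz":5.9,"turn":0,"jaw":0.2},
    {"tx":-1.8,"ty":0,"tz":5.9,"turn":0,"jaw":0.2}
  ]
}}

```text
time_s: 6.43
position: [0.4882, -0.1269, 0.0645]
tool_rot: [[-1.0, 0.026, -0.012], [0.026, 1.0, -0.006], [0.012, -0.006, -1.0]]
ft_force: [-23.2, -6.7, 5.0]
grip_width: 0.051
```

Call:
{"api": "apply_moves", "payload": {
  "motion": [
    {"tx":-0.15,"ty":0,"tz":0,"turn":0,"jaw":0.2},
    {"tx":-0.3,"ty":0,"tz":0,"turn":0,"jaw":0.2},
    {"tx":-0.3,"ty":0,"tz":0,"turn":0,"jaw":0.2}
  ]
}}

```text
time_s: 6.68
position: [0.4883, -0.1268, 0.065]
tool_rot: [[-0.999, 0.026, -0.021], [0.027, 1.0, -0.004], [0.021, -0.005, -1.0]]
ft_force: [-18.4, -3.4, 2.9]
grip_width: 0.0512
```

Call:
{"api": "apply_moves", "payload": {
  "motion": [
    {"tx":1.2,"ty":0,"tz":0,"turn":0,"jaw":0.2},
    {"tx":1.2,"ty":0,"tz":-4,"turn":0,"jaw":0.2},
    {"tx":0.5,"ty":-2,"tz":-6,"turn":0,"jaw":-1},
    {"tx":-1.5,"ty":-5,"tz":-6,"turn":0,"jaw":-1},
    {"tx":-3.6,"ty":-8,"tz":-6,"turn":0,"jaw":-1}
  ]
}}

```text
time_s: 7.1
position: [0.5253, -0.2089, 0.1288]
tool_rot: [[-1.0, 0.025, -0.015], [0.026, 1.0, -0.008], [0.015, -0.008, -1.0]]
ft_force: [1.0, -0.4, -1.0]
grip_width: 0.0156
```

Call:
{"api": "apply_moves", "payload": {
  "motion": [
    {"tx":-0.5,"ty":-0.8,"tz":0,"turn":0,"jaw":-1},
    {"tx":-0.5,"ty":-0.8,"tz":0,"turn":0,"jaw":-1},
    {"tx":-0.5,"ty":-0.8,"tz":0,"turn":0,"jaw":-1}
  ]
}}

```text
time_s: 7.35
position: [0.5307, -0.2172, 0.13]
tool_rot: [[-1.0, 0.026, -0.014], [0.026, 1.0, -0.008], [0.014, -0.009, -1.0]]
ft_force: [-0.6, 0.5, -0.1]
grip_width: -0.0
```

Call:
{"api": "apply_moves", "payload": {
  "motion": [
    {"tx":0,"ty":0,"tz":3.5,"turn":0,"jaw":-1},
    {"tx":0,"ty":0,"tz":6.5,"turn":0,"jaw":-1},
    {"tx":0,"ty":1.2,"tz":6.5,"turn":0,"jaw":-1},
    {"tx":0,"ty":2.4,"tz":6.5,"turn":0,"jaw":-1},
    {"tx":0,"ty":3.1,"tz":6.5,"turn":0,"jaw":-1}
  ]
}}

```text
time_s: 7.77
position: [0.531, -0.1846, 0.0665]
tool_rot: [[-1.0, 0.025, -0.013], [0.025, 1.0, -0.008], [0.012, -0.009, -1.0]]
ft_force: [-0.2, 1.1, -0.3]
grip_width: -0.0
```

Call:
{"api": "apply_moves", "payload": {
  "motion": [
    {"tx":0,"ty":0.2,"tz":0,"turn":0,"jaw":-1},
    {"tx":0,"ty":0.5,"tz":0,"turn":0,"jaw":-1},
    {"tx":0,"ty":0.5,"tz":0,"turn":0,"jaw":-1}
  ]
}}

```text
time_s: 8.02
position: [0.5314, -0.1821, 0.0689]
tool_rot: [[-1.0, 0.023, -0.011], [0.023, 1.0, -0.017], [0.01, -0.017, -1.0]]
ft_force: [-5.8, -15.8, -0.4]
grip_width: -0.0001
```

Closed again at the same spot (15 N). I'm off to the lever.

Call:
{"api": "apply_moves", "payload": {
  "motion": [
    {"tx":0,"ty":-1.2,"tz":0,"turn":0,"jaw":-1},
    {"tx":0,"ty":-1.2,"tz":-4,"turn":0,"jaw":-1},
    {"tx":0,"ty":-1.2,"tz":-8,"turn":0,"jaw":-1},
    {"tx":0,"ty":-1.2,"tz":-12,"turn":0,"jaw":-1},
    {"tx":-1,"ty":2.7,"tz":-12,"turn":0,"jaw":-1}
  ]
}}

```text
time_s: 8.43
position: [0.5456, -0.1584, 0.1981]
tool_rot: [[-1.0, 0.028, 0.004], [0.028, 0.999, -0.026], [-0.005, -0.026, -1.0]]
ft_force: [1.8, -1.0, 0.5]
grip_width: -0.0
```

Call:
{"api": "apply_moves", "payload": {
  "motion": [
    {"tx":-1,"ty":4,"tz":0,"turn":0,"jaw":-1},
    {"tx":-2,"ty":8,"tz":0,"turn":0,"jaw":-1},
    {"tx":-3,"ty":12,"tz":0,"turn":0,"jaw":-1},
    {"tx":-4,"ty":16,"tz":0,"turn":0,"jaw":-1},
    {"tx":-5,"ty":20,"tz":0,"turn":0,"jaw":-1}
  ]
}}

```text
time_s: 8.85
position: [0.6014, 0.0426, 0.1954]
tool_rot: [[-1.0, 0.028, 0.007], [0.027, 0.999, -0.026], [-0.008, -0.026, -1.0]]
ft_force: [0.9, -0.2, -0.2]
grip_width: -0.0001
```

```bash
python3 - <<'E'
from h import *
s=telemetry.observe();print(s['position'],s['tool_rot'].round(3))
im,d=snap('top','t4')
for C,a in blob(im,d,region=(305,225,470,305)): print(C.round(1).tolist(),a,C.mean(0).round(1))
c=cv2.resize(im[205:325,240:460],(800,436),interpolation=cv2.INTER_CUBIC);cv2.imwrite('pics/c4.png',c[...,::-1])
E
```

```text
[0.6013971  0.0426434  0.19536136] [[-1.     0.028  0.007]
 [ 0.027  0.999 -0.026]
 [-0.008 -0.026 -1.   ]]
[[557.5999755859375, -172.60000610351562], [564.0999755859375, 5.5], [410.5, 23.100000381469727], [425.8999938964844, -166.1999969482422]] [-2.8, 87.91, -6.54, -85.36] [489.5 -77.5]
```

View pics/c4.png

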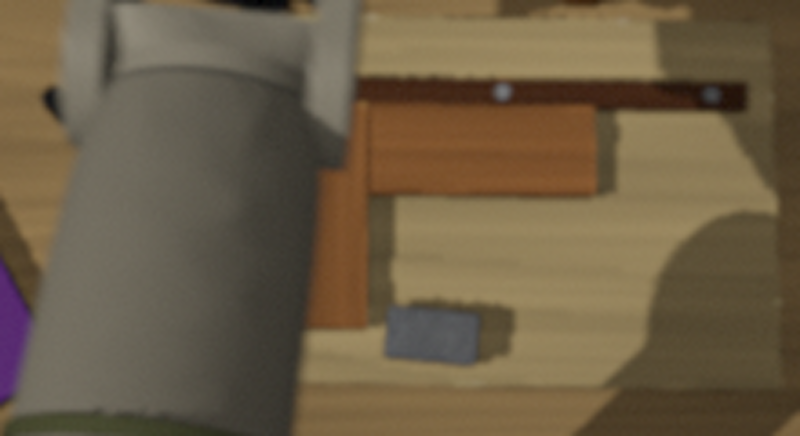

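The view shows the rail butted on the stile with a tight seam at (367,150), and its far edge along the fence. Going on to the lever post.

Call:
{"api": "apply_moves", "payload": {
  "motion": [
    {"tx":0,"ty":4,"tz":0,"turn":0,"jaw":-1},
    {"tx":0,"ty":8,"tz":0,"turn":0,"jaw":-1},
    {"tx":0.2,"ty":12,"tz":0,"turn":0,"jaw":-1},
    {"tx":0.3,"ty":14,"tz":3,"turn":0,"jaw":-1},
    {"tx":0.3,"ty":14,"tz":6,"turn":0,"jaw":-1}
  ]
}}

```text
time_s: 9.32
position: [0.6028, 0.1934, 0.1343]
tool_rot: [[-1.0, 0.017, 0.015], [0.016, 1.0, -0.021], [-0.015, -0.021, -1.0]]
ft_force: [0.6, -1.9, -1.2]
grip_width: 0.0001
```

Call:
{"api": "apply_moves", "payload": {
  "motion": [
    {"tx":0,"ty":0,"tz":2.4,"turn":0,"jaw":-1},
    {"tx":0,"ty":0,"tz":2.4,"turn":0,"jaw":-1}
  ]
}}

```text
time_s: 9.48
position: [0.6011, 0.1942, 0.1075]
tool_rot: [[-1.0, 0.014, 0.009], [0.014, 1.0, -0.021], [-0.009, -0.021, -1.0]]
ft_force: [-0.6, 0.6, -0.9]
grip_width: -0.0003
```

```bash
python3 - <<'E'
from h import *
s=telemetry.observe();print(s['position'],s['ft_force'])
im,d=snap('side','s5')
c=cv2.resize(im[170:290,240:400],(800,600),interpolation=cv2.INTER_CUBIC);cv2.imwrite('pics/s5c.png',c[...,::-1])
E
```

```text
[0.6010847  0.19416716 0.10752842] [-0.61066632  0.62343911 -0.93938035]
```

View pics/s5c.png

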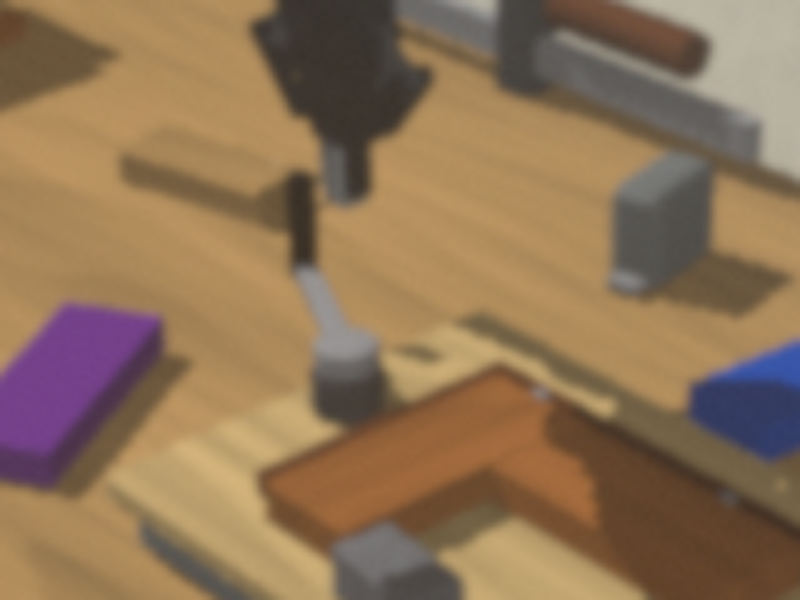

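The closed fingers (345,190) stand beyond the post (302,220). I'll pull towards the robot.

Call:
{"api": "apply_moves", "payload": {
  "motion": [
    {"tx":1,"ty":-1.2,"tz":0,"turn":0,"jaw":-1},
    {"tx":3,"ty":-1.0,"tz":0,"turn":0,"jaw":-1},
    {"tx":5,"ty":-0.8,"tz":0,"turn":0,"jaw":-1},
    {"tx":7,"ty":-0.7,"tz":0,"turn":0,"jaw":-1},
    {"tx":9,"ty":-0.7,"tz":0,"turn":0,"jaw":-1}
  ]
}}

```text
time_s: 9.95
position: [0.5144, 0.1883, 0.113]
tool_rot: [[-1.0, 0.016, 0.022], [0.016, 1.0, -0.019], [-0.023, -0.019, -1.0]]
ft_force: [6.7, -3.9, 2.0]
grip_width: 0.0002
```

Call:
{"api": "apply_moves", "payload": {
  "motion": [
    {"tx":1,"ty":-0.3,"tz":0,"turn":0,"jaw":-1},
    {"tx":2,"ty":-0.6,"tz":0,"turn":0,"jaw":-1},
    {"tx":3,"ty":-0.9,"tz":0,"turn":0,"jaw":-1}
  ]
}}

```text
time_s: 10.2
position: [0.4871, 0.1799, 0.1166]
tool_rot: [[-0.999, 0.017, 0.033], [0.017, 1.0, -0.017], [-0.034, -0.017, -0.999]]
ft_force: [8.8, -1.6, 3.4]
grip_width: -0.0001
```

Call:
{"api": "apply_moves", "payload": {
  "motion": [
    {"tx":0.5,"ty":-0.1,"tz":0.3,"turn":0,"jaw":-1},
    {"tx":1,"ty":-0.2,"tz":0.6,"turn":0,"jaw":-1}
  ]
}}

```text
time_s: 10.37
position: [0.4814, 0.1777, 0.115]
tool_rot: [[-0.999, 0.018, 0.047], [0.017, 1.0, -0.016], [-0.048, -0.015, -0.999]]
ft_force: [9.9, -1.7, 8.3]
grip_width: -0.0001
```

Call:
{"api": "apply_moves", "payload": {
  "motion": [
    {"tx":0.3,"ty":0,"tz":0.1,"turn":0,"jaw":-1},
    {"tx":0.6,"ty":0,"tz":0.2,"turn":0,"jaw":-1},
    {"tx":0.6,"ty":0,"tz":0.2,"turn":0,"jaw":-1}
  ]
}}

```text
time_s: 10.62
position: [0.4799, 0.1771, 0.1172]
tool_rot: [[-0.998, 0.019, 0.061], [0.018, 1.0, -0.016], [-0.061, -0.015, -0.998]]
ft_force: [10.7, -3.2, 2.6]
grip_width: 0.0001
```

Call:
{"api": "apply_moves", "payload": {
  "motion": [
    {"tx":0.8,"ty":-0.1,"tz":0.3,"turn":0,"jaw":-1},
    {"tx":1.6,"ty":-0.2,"tz":0.5,"turn":0,"jaw":-1},
    {"tx":1.6,"ty":-0.2,"tz":0.5,"turn":0,"jaw":-1},
    {"tx":1.6,"ty":-0.2,"tz":0.5,"turn":0,"jaw":-1}
  ]
}}

```text
time_s: 10.95
position: [0.4739, 0.1746, 0.1176]
tool_rot: [[-0.996, 0.02, 0.088], [0.019, 1.0, -0.015], [-0.088, -0.013, -0.996]]
ft_force: [28.7, -5.2, 0.1]
grip_width: -0.0002
```

```bash
python3 - <<'E'
from h import *
s=telemetry.observe();print(s['position'],s['ft_force'])
im,d=snap('side','s6')
P=[]
for t in (.9,1.0,1.1):
    a=.45+.031-t;x,y=.5116+.097*np.sin(a),.0939+.097*np.cos(a);P+=[[x,y,.07],[x,y,.09]]
q=proj('side',P);S=(q-[240,170])*5;print(S.round().tolist())
c=cv2.resize(im[170:290,240:400],(800,600),interpolation=cv2.INTER_CUBIC);
for i,col in zip((0,2,4),((255,0,0),(0,255,0),(0,0,255))): cv2.line(c,tuple(int(v) for v in S[i]),tuple(int(v) for v in S[i+1]),col,1)
cv2.imwrite('pics/s6c.png',c[...,::-1])
E
```

```text
[0.47394398 0.17460046 0.11755947] [28.72890058 -5.22629243  0.09862187]
[[173.0, 318.0], [171.0, 284.0], [165.0, 327.0], [163.0, 293.0], [159.0, 336.0], [156.0, 302.0]]
```

View pics/s6c.png

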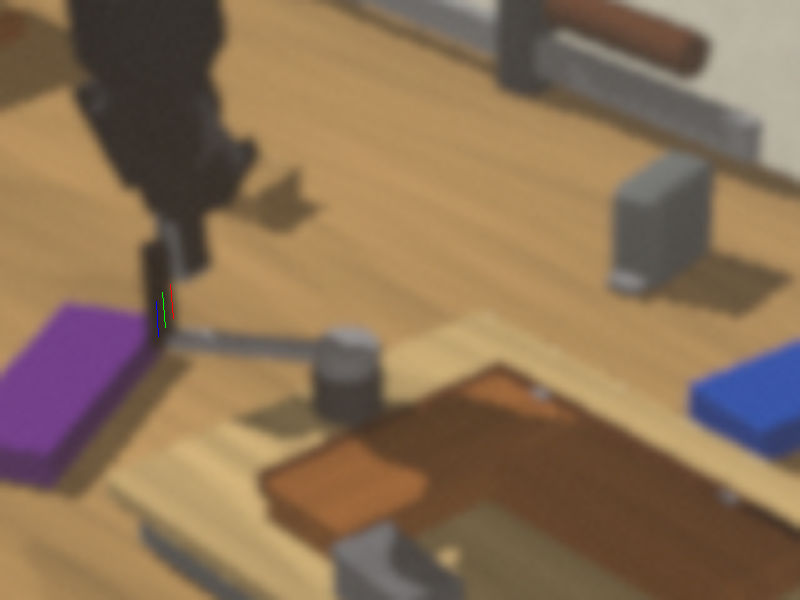

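The force rose to 28.7 N and the post (158,290) coincides with the predicted 1.1 rad position, so the lever is at its stop. I'll hold briefly, then let it back.

Call:
{"api": "apply_moves", "payload": {
  "motion": [
    {"tx":1.3,"ty":0,"tz":0.3,"turn":0,"jaw":-1},
    {"tx":1.3,"ty":0,"tz":0.3,"turn":0,"jaw":-1}
  ]
}}

```text
time_s: 11.17
position: [0.4732, 0.1746, 0.1194]
tool_rot: [[-0.992, 0.022, 0.121], [0.021, 1.0, -0.012], [-0.121, -0.01, -0.993]]
ft_force: [42.1, 0.2, -16.3]
grip_width: -0.0002
```

Call:
{"api": "apply_moves", "payload": {
  "motion": [
    {"tx":-1.5,"ty":0.4,"tz":0.2,"turn":0,"jaw":-1},
    {"tx":-3.5,"ty":0.8,"tz":0.4,"turn":0,"jaw":-1},
    {"tx":-6,"ty":1.0,"tz":0.5,"turn":0,"jaw":-1},
    {"tx":-8.5,"ty":1.0,"tz":0.7,"turn":0,"jaw":-1},
    {"tx":-11,"ty":1.2,"tz":0.9,"turn":0,"jaw":-1}
  ]
}}

```text
time_s: 11.58
position: [0.5863, 0.1837, 0.1274]
tool_rot: [[-0.992, 0.023, 0.126], [0.022, 1.0, -0.012], [-0.127, -0.009, -0.992]]
ft_force: [-0.8, 0.6, 1.1]
grip_width: 0.0001
```

Call:
{"api": "apply_moves", "payload": {
  "motion": [
    {"tx":-1.5,"ty":0.3,"tz":0,"turn":0,"jaw":-1},
    {"tx":-4,"ty":0.5,"tz":0,"turn":0,"jaw":-1},
    {"tx":-4,"ty":0.5,"tz":-4,"turn":0,"jaw":-1},
    {"tx":-4,"ty":0.5,"tz":-8,"turn":0,"jaw":-1},
    {"tx":-3,"ty":3.5,"tz":-11,"turn":0,"jaw":-1}
  ]
}}

```text
time_s: 12.0
position: [0.6057, 0.2144, 0.2453]
tool_rot: [[-0.991, 0.028, 0.134], [0.027, 1.0, -0.013], [-0.134, -0.009, -0.991]]
ft_force: [-0.8, 0.7, 0.5]
grip_width: 0.0002
```

Call:
{"api": "apply_moves", "payload": {
  "motion": [
    {"tx":1,"ty":4,"tz":0,"turn":0,"jaw":-1},
    {"tx":3,"ty":7.5,"tz":0,"turn":0,"jaw":-1},
    {"tx":5,"ty":11,"tz":0,"turn":0,"jaw":-1},
    {"tx":8,"ty":13,"tz":0,"turn":0,"jaw":-1},
    {"tx":11,"ty":15,"tz":0,"turn":0,"jaw":-1}
  ]
}}

```text
time_s: 12.42
position: [0.5002, 0.3685, 0.2323]
tool_rot: [[-0.99, 0.029, 0.138], [0.028, 1.0, -0.011], [-0.138, -0.007, -0.99]]
ft_force: [-0.0, -0.2, -0.2]
grip_width: -0.0001
```

Call:
{"api": "apply_moves", "payload": {
  "motion": [
    {"tx":3,"ty":2,"tz":0,"turn":0,"jaw":-1},
    {"tx":6,"ty":4,"tz":0,"turn":0,"jaw":-1},
    {"tx":9,"ty":6,"tz":0,"turn":0,"jaw":-1},
    {"tx":12,"ty":8,"tz":0,"turn":0,"jaw":-1},
    {"tx":14,"ty":8,"tz":0,"turn":0,"jaw":-1}
  ]
}}

```text
time_s: 12.83
position: [0.3618, 0.4548, 0.2154]
tool_rot: [[-0.99, 0.027, 0.141], [0.026, 1.0, -0.006], [-0.141, -0.003, -0.99]]
ft_force: [-0.3, 0.1, 0.1]
grip_width: 0.0
```

```bash
python3 - <<'E'
from h import *
s=telemetry.observe();print(s['time_s'],s['position'],s['ft_force'])
im,d=snap('top','t7')
for C,a in blob(im,d,region=(305,225,470,305)): print(C.round(1).tolist(),a,C.mean(0).round(1))
c=cv2.resize(im[195:325,225:475],None,fx=3.2,fy=3.2,interpolation=cv2.INTER_CUBIC);cv2.imwrite('pics/c7.png',c[...,::-1])
E
```

```text
12.8333 [0.3617765  0.45476996 0.21540436] [-0.28466832  0.08087082  0.13788697]
[[556.9000244140625, -171.8000030517578], [565.7999877929688, 40.900001525878906], [464.20001220703125, 41.099998474121094], [397.0, -167.60000610351562]] [-1.49, 87.62, -0.11, 72.15] [496.  -64.4]
```

View pics/c7.png

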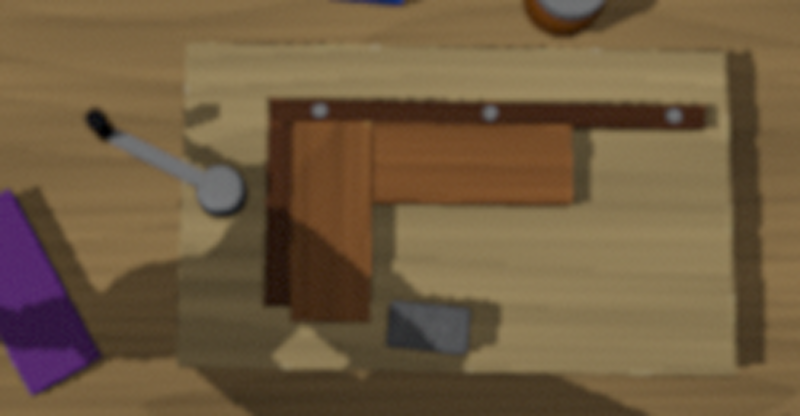

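The final view shows the lever back at rest (post at (98,124), as at the start). The stile is in its old place, the rail is tight at the seam (372,160) and along the fence, and the sanding block is unmoved. Handing in.

```bash
python3 -c "
from rig import close_job;print(close_job())"
```

```text
the job is handed in; nothing more can be done
None
```

The joint is closed, the lever has been driven to its stop and has sprung back, and I handed the job in at about 13 s of the 58 s limit. No verdict was reported.

- **Rail:** I pushed it against the fence, slid it up to the stile until the force rose to about 15 N, then seated it once more against both. In the last picture the seam is tight, and the rail lies along the fence to within the roughly 1–2 mm the camera can resolve. That is close to the judged tolerances, so flushness and squareness are not proven any finer.
- **Lever:** I swung it only after the joint was closed. The post reached the predicted 1.1 rad position and the tool force rose to about 29–42 N against the stop. That was the closed fingers on the post, not the gripper body. The last picture shows the post back at its starting place.
- **Other things:** the stile and sanding block look unmoved in the last top view, and the arm is clear of everything. I did not re-measure the objects outside that crop, but the arm passed well clear of them.
- **Checks that failed or disagreed:** the automatic outline fit stopped being useful once the joint closed, because the two pieces merged into one outline with shadow on it. The final confirmation is therefore from the picture and the contact forces. The different yaw estimates of the bed also disagreed with each other (mostly −1° to −2°, with one edge nearer 0° and one nearer −3°).

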